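# Park the test-strip caddy in its covered bay

## Task

Lift the blue caddy by its white bar handle off the steel stand, set it down on the table at the mouth of the empty bay of the rack (the one with the green floor strip), and slide it in under the roof until it presses against the black rubber buffer at the back and stays there touching it. The buffer is sprung and its depth is different each time, so push gently and stop when you feel it; do not ram it. Keep the two vials standing in the caddy, and leave the pot in the other bay, the drink can and the timer where they are.

Things in the scene. Friction and masses are not known exactly. Their poses are not given: they have to be found in the camera images.
- caddy: Blue open caddy, 130 (x) x 86 (y) mm, walls 50 high, 0.3 to 0.45 kg filled; origin at the centre of its underside, z up. Mid-end panels, 56 wide (y), 6 thick, rise to 108 mm; outer faces flush with the caddy's ends, 65 from the origin. White round bar handle, 12 mm diameter, along x between the panels at y = 0, axis 98 mm above the underside. Either end may go in first.
- vial_a: White vial with green cap, 31 mm diameter, 63 mm tall, standing loose in a cell of the caddy (floor 4 mm); origin at the centre of its underside.
- vial_b: A second such vial in another cell of it.
- stand: Fixed steel stand, 160 (x) x 116 (y) mm, its flat top 40 mm above the table; origin on the table under its centre. The caddy stands on it at the start.
- rack: Fixed rack of two roofed bays side by side; origin on the table, midway along the roof's front edge; x points into the bays, y to its left. Walls 12 mm thick at y = -105, 0, +105 mm (rounded fronts, 3.5 mm ahead of the roof); bays 93 mm wide, 210 deep, floored by the table. Roof underside 122 mm, top 134 mm above the table.
- bay: Fittings of the empty bay (left or right): thin green strip and green rear post. Origin on the table, on the bay's centre line, 70 mm behind the roof's front edge; x into the bay. The post has a black buffer, 32 mm diameter, 70 mm up, face at x = +22 to +47 mm (varies, not reported), sprung 8 mm, 0.9 N/mm. Touching it, the caddy's near end stands 13 to 38 mm out from the roof; friction holds it.
- pot: Small tub, 72 mm diameter, 71 mm tall, standing in the other bay; origin at the centre of its underside. Leave it.
- can: Drink can, 66 mm diameter, 115 mm tall; origin at the centre of its underside. Leave it.
- timer: Red and white kitchen timer, 68 mm diameter, 56 mm tall; origin at the centre of its underside. Leave it.
There are look-alikes about, which are no part of the job. Several things have the shape of the bay; the one meant has the colours described above. Several things have the shape of the caddy; the one meant has the colours described above.

How it is judged:
On the way, in this order (a step that is already met when the one before it is completed fails the run):
1. the caddy is lifted clear of the stand (height (world z) of caddy above 0.06 m), for 0.2 s.
2. the caddy, standing on the table in the bay with the green strip, is pressed against the buffer (x of caddy in the frame of bay between -0.053 and 0.01 m and y of caddy in the frame of bay between -0.01 and 0.01 m and height (world z) of caddy below 0.008 m and angle between caddy's own z axis and vertical below 0.06 rad and contact force between caddy and bay above 0.5 N), for 0.1 s.
At the end, for the whole second after the job is handed in: The caddy stands flat on the table in the bay with the green strip (origin within 10 mm of the bay's centre line, tilt under 0.06 rad), under the roof, at rest and still touching the buffer (contact force over 0.1 N); both vials stand in it (within 0.35 rad of upright) (x of caddy in the frame of bay between -0.053 and 0.01 m and y of caddy in the frame of bay between -0.01 and 0.01 m and height (world z) of caddy below 0.008 m and angle between caddy's own z axis and vertical below 0.06 rad and contact force between caddy and bay above 0.1 N and linear speed of caddy below 0.01 m/s and horizontal distance between each of vial_a, vial_b and caddy below 0.07 m and angle between each of vial_a, vial_b's own z axis and vertical below 0.35 rad).
It fails at once if the buffer is rammed (over 25 N) (contact force between caddy and bay above 25 N).
It fails at once if a vial falls over or leaves the caddy (not (horizontal distance between each of vial_a, vial_b and caddy below 0.07 m and angle between each of vial_a, vial_b's own z axis and vertical below 0.35 rad)).
It fails at once if the pot, the can or the timer is moved more than 20 mm or tipped (distance of any of pot, can, timer from where it was at the start of the episode above 0.02 m or angle between any of pot, can, timer's own z axis and vertical above 0.3 rad).
It also fails if it takes over 72 s, if anything falls off the work surface, if the arm or the gripper's body presses on something with over 40 N, if the wrist force passes 120 N, or if a joint passes its speed limit or range.

## Robot

A 6-joint arm with a two-finger parallel gripper is mounted at the origin on a cart in front of the work surface, level with it; the furniture and walls round the work are solid. World frame = base frame: x ahead of the robot, y to its left, z up, the work surface at z = 0. Lengths are in m, angles in rad, forces in N, time in s.
With the tool pointing down it reaches from about 0.25 to 0.725 m from the base axis. Payload 4 kg.
Tool frame: the origin (TCP) lies on the centre line of the jaws, within the pads' length; the fingertips stand 25 mm ahead of it and the grasp point (between the pads) lies 6 mm ahead of it; z points along the fingers, x is the direction in which the jaws open and shut, and the axes are right-handed (so a half turn about z gives the same grasp; the last joint's range is limited). The gripper opens to 85 mm and grips with 20 to 120 N. Pads are 22 mm wide; open, the fingers measure 114 mm over their backs; the gripper's body (76 mm by 85 mm) begins 54 mm behind the grasp point. The pads swing forward as they close: fully open they stand 13 mm farther back than shut.
Start: joints at [1.266, 0.241, 0.005, 1.335, 0, 1.571], TCP at [0.15, 0.477, 0.256] pointing down, gripper open.
Joint ranges: [-2.72, 2.72], [-1.05, 1.87], [-1.09, 1.28], [-1.99, 2.15], [-1.42, 1.44], [-3.14, 3.14]. Speed limits (rad/s): [2.79, 2.79, 3.14, 3.14, 3.14, 3.14].

## Interface

Orientations are given as a unit quaternion [x, y, z, w].
In Python, from workcell import bot, imaging, order gives the robot as it stands.
- The arm moves only by the tool carry_out, never from a script. Its argument "moves" is a list of rows, each a list of 5 numbers: the shift along the tool's x, y, z scaled (see below), then the turn about the tool's z scaled (see below), then the opening, from -1 (shut) to 1 (fully open). In form: [[tx, ty, tz, roll, hand], ...]. A call has 1 to 20 rows; each row is the pose to reach, as a shift and turn from the pose commanded when the call began, along the tool's axes at that moment; what a row does not reach only later rows make up. The controller multiplies each number of a shift by 0.1 m and each number of a turn by 90 degrees. A row lasts 1/10 s, in which the tool goes at most 50 mm and 8.59 degrees, less where a joint would pass 70% of its speed; a pose out of reach is approached as far as the arm can. A call with a number of a shift or a turn outside -1 to 1 is refused whole. A call with a gripper value outside its range is refused whole. The fingers move at their own pace and stop on an object; the grip force is fixed at half the most. Time passes only in rows, so rows that repeat a pose let the fingers close. It gives the time, the measured TCP pose, the force and the opening at its end, in the units of the state.
- bot.get_obs(): the state, without advancing time (a new reading comes with each control period).
- imaging.camera(name): name is "scene" or "side" or "wrist"; returns the picture (480x640x3 uint8, red, green, blue); there is no depth.
- imaging.camera_model(name): a dict with "fovy" (degrees; the focal length in pixels is half the picture's height over the tangent of half this angle, whatever the lens; pixels are square), "cx", "cy" (the principal point, pixels), "dist" ([k1, k2, p1, p2, k3] as OpenCV has them; the pictures are not rectified), "eye" and "rotation" of the camera in the world. Camera axes: x right, y up, looking along -z (the intrinsics and any distortion apply to the point x, -y, -z); pixel columns grow to the right and rows downward; lengths in m; the calibration is good to about 2 mm. A picture is of the moment at which its call begins: read the wrist's pose just before it. camera_model takes no time and is no camera call; for the wrist camera it gives the pose at the moment of the call.
- order.job_done(): hands the job in, once; it reports no verdict.
The state is a dict: "clock": time; "joint_pos": joint angles; "joint_vel": joint speeds; "tau": joint torques, N m; "eef_pos": TCP position; "tool_rot": TCP orientation; "ft_force": force on the tool from outside, world axes, zero at the start; "ft_torque": the same for the moment, N m; "grip_width": finger opening in m.
Only numpy, scipy, OpenCV 4.12 (cv2) and the standard library are available. Lean on these libraries where they do the work, as an engineer would, in place of code of your own. Each camera call takes 0.05 s, during which the arm holds its last target.

## Working session

There is one attempt and no reset: what is moved stays moved. The work goes in short steps, Python scripts to look and compute and a tool call to move; the robot and the scene stay as the last step left them, time stands still between calls to the robot, and variables do not carry over. Pictures are saved under pics/ and viewed, and the job is handed in when it is done.

Besides the shell and the picture viewer there is one more tool, called after "Request:" as a command line: name --pt "numbers of a row" for each row, then --argument value for the rest. carry_out: Moves the arm, as the interface text tells. Its arguments: {"type":"object","properties":{"moves":{"type":"array","items":{"type":"array","items":{"type":"number","minimum":-1,"maximum":1}}}},"required":["moves"]}

```bash
ls; mkdir -p pics; python3 - <<'E'
from workcell import bot, imaging, order
import cv2
o=bot.get_obs()
for k,v in o.items(): print(k,v)
for n in ["scene","side","wrist"]:
    print(n,imaging.camera_model(n))
    cv2.imwrite(f"pics/{n}0.png",imaging.camera(n)[:,:,::-1])
E
```

```text
pics
clock 0.0
joint_pos [ 1.26596425e+00  2.41394241e-01  3.67115761e-03  1.33520780e+00
 -2.43011659e-05  1.57083789e+00]
joint_vel [-0.00126417 -0.00135389  0.00224412 -0.00076173 -0.00077524  0.0004282 ]
tau [ 3.89556917e-04 -3.72321939e+01  2.52405596e+01  1.70991820e-02
  5.65874200e-05  4.21490384e-06]
eef_pos [0.14989047 0.47636667 0.25540202]
tool_rot [ 8.06278841e-01  5.91534691e-01 -8.53310138e-04  6.41164622e-04]
ft_force [-0.19411099  0.93905016  0.3360202 ]
ft_torque [-0.04269178  0.01451808  0.01051079]
grip_width 0.08518794503574771
scene {'fovy': 53.23086721249358, 'cx': 315.2279308176794, 'cy': 231.05377992050194, 'dist': array([-0.05478152,  0.        ,  0.        ,  0.        ,  0.        ]), 'eye': array([-0.27684848, -0.61470094,  0.69097061]), 'rotation': array([ 0.40217665, -0.23637894, -0.42915991,  0.77343436])}
side {'fovy': 57.415163670699634, 'cx': 324.8932250239602, 'cy': 236.37908670420708, 'dist': array([-0.08170486,  0.        ,  0.        ,  0.        ,  0.        ]), 'eye': array([ 0.63067535, -0.94086428,  0.76055679]), 'rotation': array([0.41259279, 0.02503671, 0.05692604, 0.90879028])}
wrist {'fovy': 61.406568149532276, 'cx': 327.66407498862804, 'cy': 242.81893233763344, 'dist': array([0.02595713, 0.        , 0.        , 0.        , 0.        ]), 'eye': array([0.0721394 , 0.50234885, 0.37454787]), 'rotation': array([-0.13126466, -0.09510935,  0.58343367,  0.79581967])}
```

View pics/scene0.png

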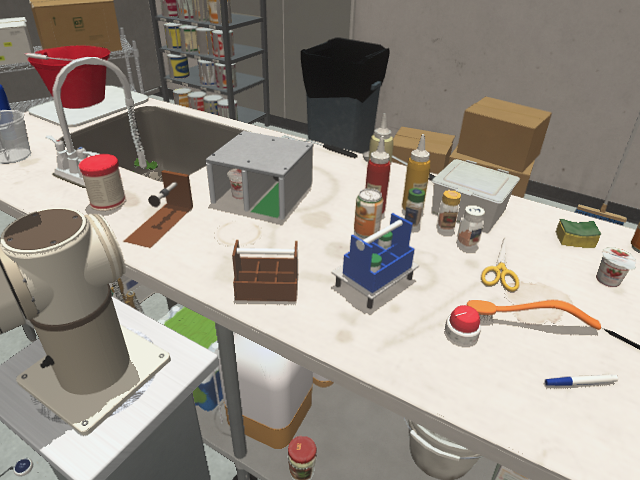

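View pics/side0.png

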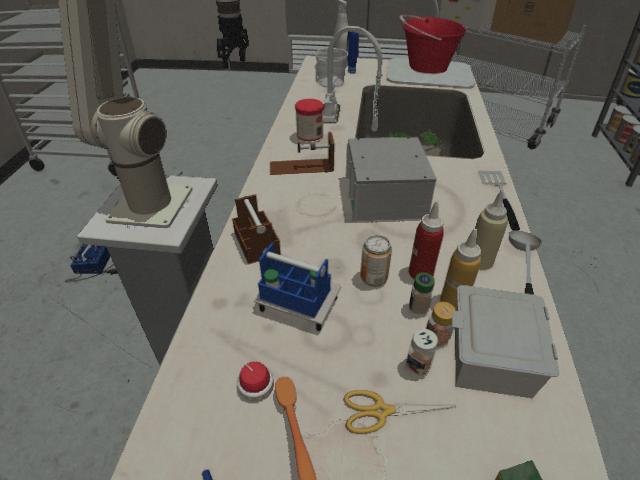

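View pics/wrist0.png

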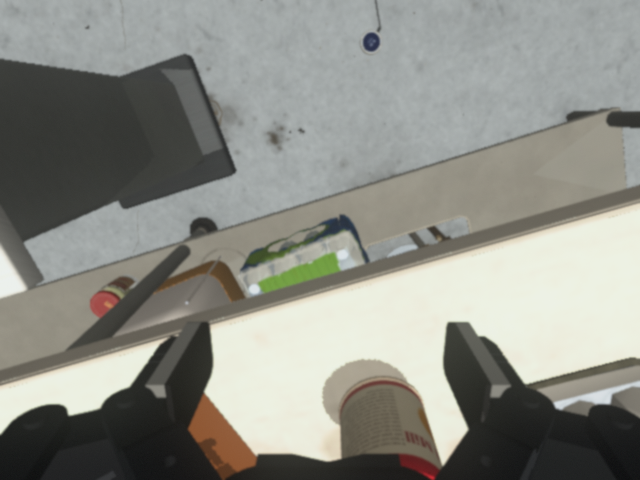

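The scene view shows the grey rack around (260,175), with the green strip at about (268,198), the blue caddy on its stand at about (378,262), and the can at (368,212). I'll zoom in for accurate points.

```bash
cat > h.py <<'E'
import numpy as np, cv2
from scipy.spatial.transform import Rotation as R
from workcell import bot, imaging, order
def K(m):
    f=240/np.tan(np.radians(m['fovy'])/2)
    return np.array([[f,0,m['cx']],[0,f,m['cy']],[0,0,1.]])
def ray(m,p):
    u=cv2.undistortPoints(np.array([[p]],float),K(m),m['dist'])[0,0]
    d=R.from_quat(m['rotation']).apply([u[0],-u[1],-1]); return m['eye'],d/np.linalg.norm(d)
def onz(m,p,z):
    e,d=ray(m,p); return e+d*(z-e[2])/d[2]
def tri(ms,ps):
    A=np.zeros((3,3));b=np.zeros(3);L=[ray(m,p) for m,p in zip(ms,ps)]
    for e,d in L:
        P=np.eye(3)-np.outer(d,d);A+=P;b+=P@e
    x=np.linalg.solve(A,b); return x,[round(float(np.linalg.norm((np.eye(3)-np.outer(d,d))@(x-e)))*1000,1) for e,d in L]
def proj(m,X):
    c=R.from_quat(m['rotation']).inv().apply(np.atleast_2d(X)-m['eye']); c=c*[1,-1,-1]
    return cv2.projectPoints(c,np.zeros(3),np.zeros(3),K(m),m['dist'])[0][:,0]
def crop(src,dst,x0,y0,w,h,s):
    c=cv2.imread(src)[y0:y0+h,x0:x0+w]; cv2.imwrite(dst,cv2.resize(c,None,fx=s,fy=s,interpolation=cv2.INTER_CUBIC))
E
python3 - <<'E'
from h import *
crop('pics/scene0.png','pics/s_rack.png',200,120,130,110,6)
crop('pics/scene0.png','pics/s_cad.png',320,180,110,130,4.5)
crop('pics/side0.png','pics/d_rack.png',330,120,120,110,5)
crop('pics/side0.png','pics/d_cad.png',240,225,120,110,6)
E
```

```text
(no output)
```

View pics/s_rack.png

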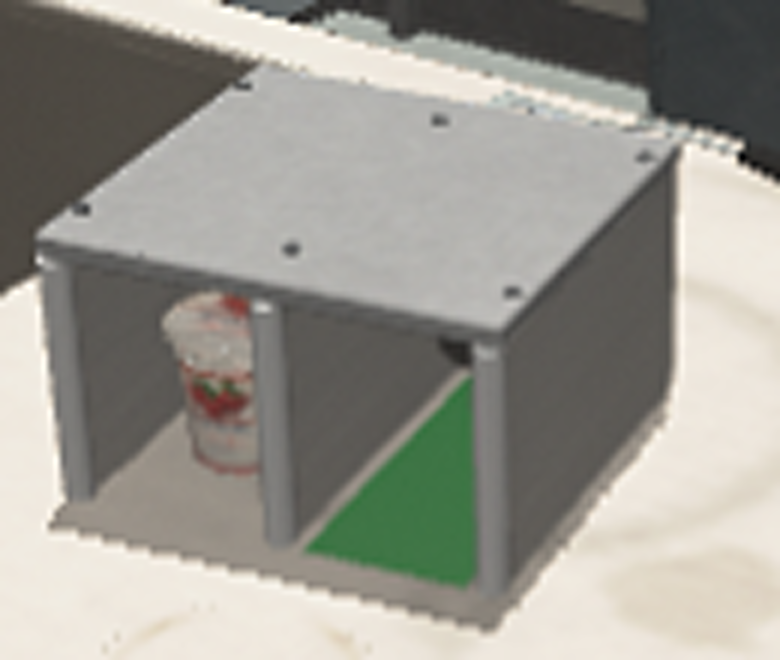

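View pics/s_cad.png

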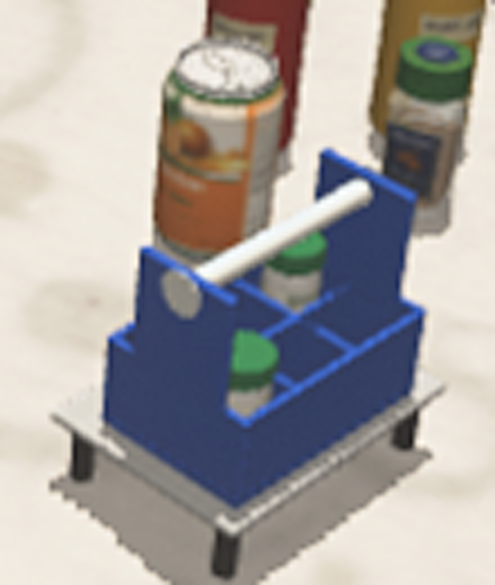

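View pics/d_rack.png

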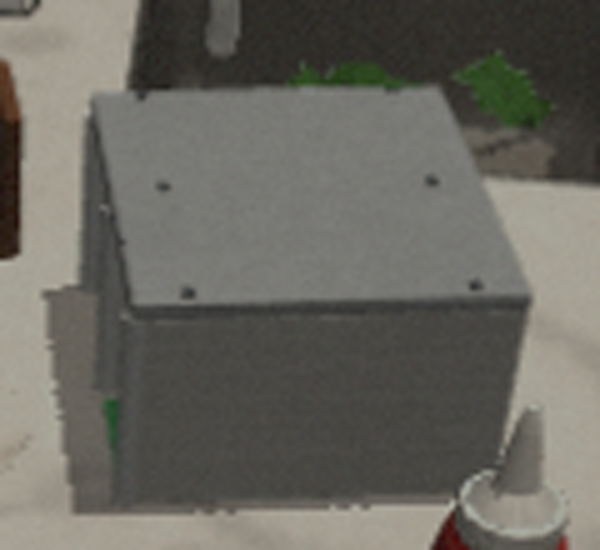

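View pics/d_cad.png

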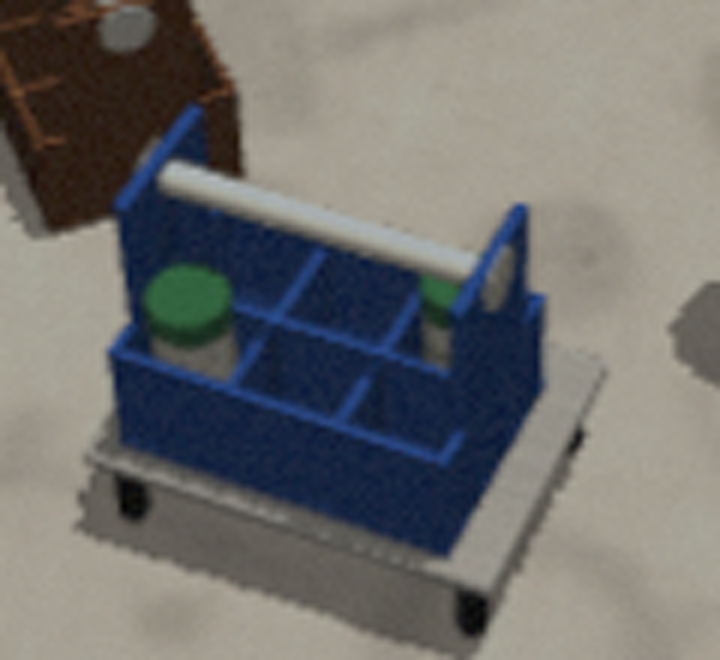

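```bash
python3 - <<'E'
from h import *
S=imaging.camera_model('scene');D=imaging.camera_model('side')
np.set_printoptions(precision=4,suppress=True)
fs=lambda x,y,x0,y0,s:((x+.5)/s-.5+x0,(y+.5)/s-.5+y0)
sr=lambda x,y:fs(x,y,200,120,6); dr=lambda x,y:fs(x,y,330,120,5); sc=lambda x,y:fs(x,y,320,180,4.5); dc=lambda x,y:fs(x,y,240,225,6)
for n,a,b in [('FL',(38,239),(95,95)),('FR',(503,332),(133,304)),('BR',(680,148),(530,298)),('BL',(258,67),(440,88)),
   ]:
    print(n,tri([S,D],[sr(*a),dr(*b)]),onz(S,sr(*a),.134)[:2],onz(D,dr(*b),.134)[:2])
for n,a,b in [('sFL',(80,500),None),('mid',(279,548),None),('R',(492,595),None)]: print(n,onz(S,sr(*a),0)[:2])
for n,a in [('bar scene near',(205,270)),('far',(358,192)),('button',(182,293))]: print(n,onz(S,sc(*a),.138)[:2])
for n,a in [('bar side left',(178,180)),('right',(470,265)),('button',(497,278))]: print(n,onz(D,dc(*a),.138)[:2])
for n,a in [('st L',(52,415)),('st F',(228,530)),('st R',(445,385))]: print(n,onz(S,sc(*a),.04)[:2])
for n,a in [('st L',(88,455)),('st F',(488,595)),('st R',(607,370))]: print(n,onz(D,dc(*a),.04)[:2])
# caddy bottom corners
print('cad bot scene', onz(S,sc(240,505),.04)[:2],onz(S,sc(105,422),.04)[:2],onz(S,sc(415,398),.04)[:2])
print('cad bot side', onz(D,dc(445,553),.04)[:2],onz(D,dc(122,440),.04)[:2],onz(D,dc(540,388),.04)[:2])
# can top centre, timer
E
```

```text
FL (array([0.5572, 0.2173, 0.1305]), [0.2, 0.2]) [0.5518 0.2119] [0.5576 0.2113]
FR (array([ 0.5948, -0.0044,  0.1328]), [0.8, 0.8]) [ 0.5917 -0.0069] [ 0.5949 -0.0047]
BR (array([0.7988, 0.0345, 0.1293]), [0.4, 0.4]) [0.7891 0.0285] [0.7977 0.028 ]
BL (array([0.7608, 0.2562, 0.1305]), [0.8, 0.8]) [0.7557 0.2523] [0.7598 0.2479]
sFL [0.556  0.2087]
mid [0.5731 0.1056]
R [0.5935 0.0029]
bar scene near [ 0.4478 -0.3038]
far [ 0.5443 -0.3362]
button [ 0.4266 -0.3031]
bar side left [ 0.4364 -0.3054]
right [ 0.5416 -0.3332]
button [ 0.5512 -0.3381]
st L [ 0.429  -0.2406]
st F [ 0.4012 -0.3472]
st R [ 0.553  -0.3913]
st L [ 0.4049 -0.3494]
st F [ 0.555  -0.3927]
st R [ 0.5851 -0.285 ]
cad bot scene [ 0.4192 -0.3445] [ 0.438  -0.2644] [ 0.5354 -0.3826]
cad bot side [ 0.5379 -0.3767] [ 0.4154 -0.3409] [ 0.5616 -0.2969]
```

```bash
python3 - <<'E'
from h import *
S=imaging.camera_model('scene');D=imaging.camera_model('side')
np.set_printoptions(precision=3,suppress=True)
print('can',tri([S,D],[(368.5,195.5),(376.5,243)]))
print('timer',onz(S,(464,330),0.03),onz(D,(255,380),.03))
print('brown corners', onz(S,(236,300),0),onz(S,(297,300),0),onz(S,(298,256),.05),onz(D,(262,260),0))
print('brown fork',onz(S,(160,240),0))
# check projections of the hypothesised caddy, rack
def fr(o,yaw,P):
    c,s=np.cos(yaw),np.sin(yaw); P=np.array(P); return np.c_[o[0]+c*P[:,0]-s*P[:,1],o[1]+s*P[:,0]+c*P[:,1],P[:,2]]
for nm,m in (('scene',S),('side',D)):
    im=cv2.imread(f'pics/{nm}0.png')
    im=cv2.resize(im,None,fx=4,fy=4,interpolation=cv2.INTER_CUBIC)
    A=fr((.489,-.3203),np.radians(-16),[(sx*.065,sy*.043,z) for sx in(1,-1) for sy in(1,-1) for z in(.04,.09)]+[(sx*.065,sy*.028,.148) for sx in(1,-1) for sy in(1,-1)]+[(-.065,0,.138),(.065,0,.138)])
    B=fr((.576,.106),np.radians(10.2),[(0,.111,.134),(0,-.111,.134),(0,-.0465,0),(0,-.0985,0),(0,-.111,0),(-.0035,-.105,0),(-.0035,0,0),(-.0035,.105,0),(.1,-.111,.134)])
    for p in np.r_[proj(m,A),proj(m,B)]:
        q=tuple(int(round(v)) for v in (p+.5)*4-.5); cv2.circle(im,q,4,(0,0,255),1); cv2.circle(im,q,1,(0,255,255),-1)
    for t,(x,y) in (('c',proj(m,A).mean(0)),('r',proj(m,B).mean(0))):
        x,y=int(x*4),int(y*4); cv2.imwrite(f'pics/ov_{nm}_{t}.png',im[max(0,y-300):y+300,max(0,x-300):x+300])
E
```

```text
can (array([ 0.656, -0.212,  0.11 ]), [0.7, 0.7])
timer [ 0.425 -0.535  0.03 ] [ 0.45 -0.53  0.03]
brown corners [ 0.282 -0.095  0.   ] [ 0.352 -0.203  0.   ] [ 0.426 -0.158  0.05 ] [ 0.38  -0.186  0.   ]
brown fork [0.35 0.2  0.  ]
```

```bash
cd pics; python3 -c "
import cv2,numpy as np
L=[cv2.resize(cv2.imread(f'ov_{n}.png')[100:500,100:500],(400,400)) for n in('scene_c','side_c')]
cv2.imwrite('ovc.png',np.hstack(L))
cv2.imwrite('ovr.png',np.hstack([cv2.imread(f'ov_{n}.png')[:600,100:500] for n in('scene_r','side_r')]))"
```

```text
(no output)
```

View pics/ovc.png

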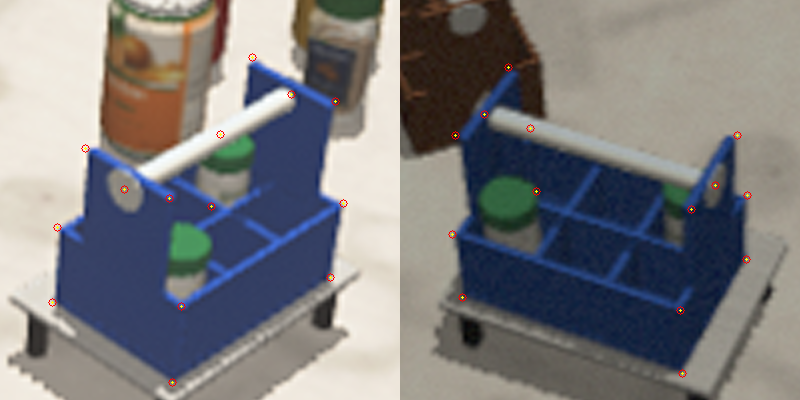

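View pics/ovr.png

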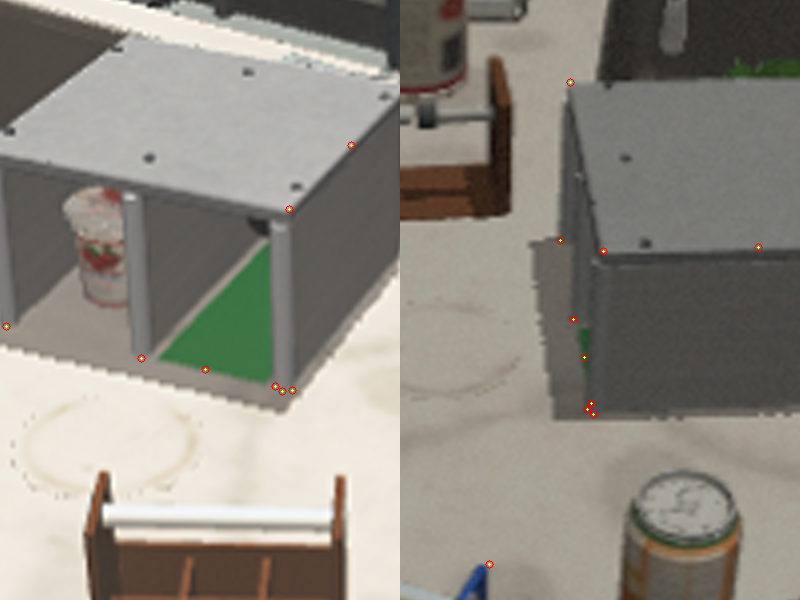

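The overlays match in both views. The caddy is at about (.489,-.320) with yaw -16°, the rack origin is at (.576,.106) with yaw 10.2°, and the green bay is the right one. Next I move over the caddy.

Request:
carry_out --pt "-0.35 0.3 0 0 1" --pt "-0.7 0.6 0 0 1" --pt "-1 0.85 0 0 1" --pt "-1 0.85 0 0 1"

```text
clock: 0.55
eef_pos: [0.2016, 0.352, 0.256]
tool_rot: [0.808, 0.59, -0.001, 0.001]
ft_force: [-0.2, 0.6, -0.1]
grip_width: 0.0855
```

Request:
carry_out --pt "-0.35 0.3 0 0 1" --pt "-0.7 0.6 0 0 1" --pt "-1 0.85 0 0 1" --pt "-1 0.85 0 0 1"

```text
clock: 0.95
eef_pos: [0.253, 0.2322, 0.2563]
tool_rot: [0.808, 0.589, -0.0, 0.001]
ft_force: [-0.2, 0.2, 0.1]
grip_width: 0.0854
```

Request:
carry_out --pt "-0.35 0.3 0 0 1" --pt "-0.7 0.6 0 0 1" --pt "-1 0.85 0 0 1" --pt "-1 0.85 0 0 1"

```text
clock: 1.35
eef_pos: [0.3047, 0.1118, 0.2564]
tool_rot: [0.808, 0.589, 0.0, 0.0]
ft_force: [0.7, -0.1, -0.2]
grip_width: 0.0854
```

Request:
carry_out --pt "-0.35 0.3 0 0 1" --pt "-0.7 0.6 0 0 1" --pt "-1 0.85 0 0 1" --pt "-1 0.85 0 0 1"

```text
clock: 1.75
eef_pos: [0.3564, -0.0085, 0.2563]
tool_rot: [0.808, 0.589, 0.0, 0.001]
ft_force: [-1.1, 0.2, -0.4]
grip_width: 0.0853
```

Request:
carry_out --pt "-0.35 0.3 0 0 1" --pt "-0.7 0.6 0 0 1" --pt "-1 0.85 0 0 1" --pt "-1 0.85 0 0 1"

```text
clock: 2.15
eef_pos: [0.4079, -0.1289, 0.2559]
tool_rot: [0.807, 0.591, 0.0, 0.0]
ft_force: [-0.1, -0.2, -0.3]
grip_width: 0.0852
```

Request:
carry_out --pt "-0.35 0.3 0 0 1" --pt "-0.7 0.6 0 0 1" --pt "-1 0.85 0 0 1" --pt "-1 0.85 0 0 1" --pt "-1 0.85 0 0 1"

```text
clock: 2.65
eef_pos: [0.457, -0.2465, 0.2554]
tool_rot: [0.806, 0.592, -0.0, -0.001]
ft_force: [0.1, 0.1, -0.1]
grip_width: 0.0855
```

```bash
python3 - <<'E'
from h import *
o=bot.get_obs();print(o['eef_pos'],o['tool_rot'],o['joint_pos'],o['clock'])
W=imaging.camera_model('wrist');im=imaging.camera('wrist');cv2.imwrite('pics/w1.png',im[:,:,::-1])
import pickle;pickle.dump(W,open('w1.pkl','wb'))
E
```

```text
[ 0.45696854 -0.24651108  0.2554429 ] [ 8.05915232e-01  5.92029397e-01 -4.42508834e-05 -1.35303705e-03] [-4.95284204e-01  2.80996726e-01  5.65563032e-02  1.34883984e+00
  1.07736379e-03 -1.91639845e-01] 2.65
```

View pics/w1.png

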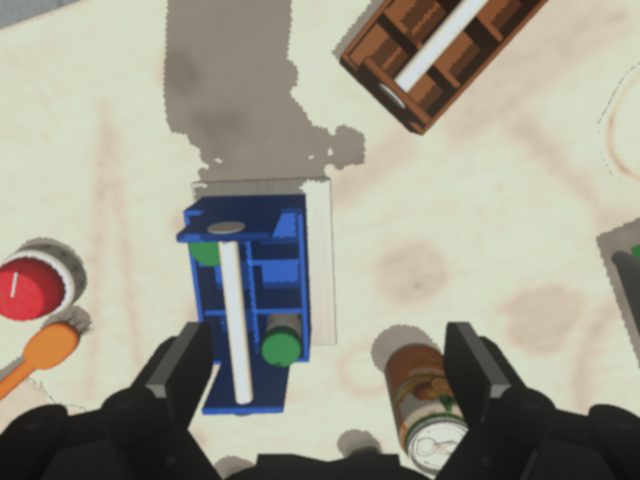

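The wrist view shows the bar running from (230,242) to (244,403). I'll fit its axis.

```bash
python3 - <<'E'
from h import *
import pickle
W=pickle.load(open('w1.pkl','rb'));im=cv2.imread('pics/w1.png')
hsv=cv2.cvtColor(im,cv2.COLOR_BGR2HSV)
m=((hsv[:,:,1]<60)&(hsv[:,:,2]>150)).astype(np.uint8); m[:245]=0;m[400:]=0;m[:,:215]=0;m[:,255:]=0
n,l,st,c=cv2.connectedComponentsWithStats(m);k=1+np.argmax(st[1:,4]);print(st[k],c[k])
ys=np.arange(250,396,5);C=[(np.where(l[y]==k)[0].mean(),y) for y in ys]
P=np.array([onz(W,p,.138) for p in C])
f=cv2.fitLine(P[:,:2].astype(np.float32),cv2.DIST_HUBER,0,1e-5,1e-5).ravel();print(f,np.degrees(np.arctan2(f[1],f[0])))
print('ends',onz(W,(230,241),.138),onz(W,(244,404),.138),'button',onz(W,(226.5,229),.138))
print([ (np.where(l[y]==k)[0].min(),np.where(l[y]==k)[0].max()) for y in (250,300,350,395)])
E
```

```text
[ 218  245   34  155 2659] [235.31553215 319.86197819]
[ 0.9616698  -0.2742101   0.48498964 -0.31780523] -15.914946
ends [ 0.43593078 -0.30158405  0.138     ] [ 0.55218945 -0.33725933  0.138     ] button [ 0.42812398 -0.30073633  0.138     ]
[(np.int64(219), np.int64(236)), (np.int64(225), np.int64(241)), (np.int64(231), np.int64(246)), (np.int64(236), np.int64(251))]
```

Request:
carry_out --pt "-0.3 0.27 0 -0.016 1" --pt "-0.59 0.53 0.2 -0.016 1" --pt "-0.59 0.53 0.5 -0.016 1" --pt "-0.59 0.53 0.5 -0.016 1" --pt "-0.59 0.53 0.5 -0.016 1" --pt "-0.59 0.53 0.5 -0.016 1"

```text
clock: 3.3
eef_pos: [0.49, -0.3194, 0.2084]
tool_rot: [0.798, 0.602, 0.001, 0.001]
ft_force: [0.1, 0.2, 1.3]
grip_width: 0.0854
```

```bash
python3 - <<'E'
from h import *
o=bot.get_obs();print(o['eef_pos'],o['tool_rot'],np.degrees(2*np.arctan2(o['tool_rot'][1],o['tool_rot'][0])))
cv2.imwrite('pics/w2.png',imaging.camera('wrist')[:,:,::-1])
E
```

```text
[ 0.49000709 -0.31942735  0.20843133] [7.98203850e-01 6.02386238e-01 5.05266554e-04 1.08540226e-03] 74.08204441597367
```

View pics/w2.png

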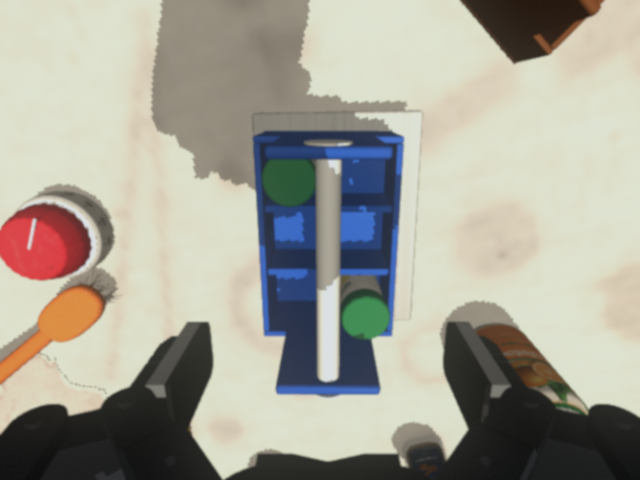

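The bar is centred between the jaws at column 328 and parallel to the tool's y axis. Next I descend and close.

Request:
carry_out --pt "0 0 0.2 0 1" --pt "0 0 0.4 0 1" --pt "0 0 0.55 0 1" --pt "0 0 0.64 0 1" --pt "0 0 0.64 0 1" --pt "0 0 0.64 0 1"

```text
clock: 3.95
eef_pos: [0.4899, -0.3207, 0.1436]
tool_rot: [0.799, 0.602, 0.0, 0.001]
ft_force: [0.2, 0.8, 0.2]
grip_width: 0.0853
```

Request:
carry_out --pt "0 0 0 0 -1" --pt "0 0 0 0 -1" --pt "0 0 0 0 -1" --pt "0 0 0 0 -1" --pt "0 0 0 0 -1" --pt "0 0 0 0 -1" --pt "0 0 0 0 -1" --pt "0 0 0 0 -1" --pt "0 0 0 0 -1" --pt "0 0 0 0 -1" --pt "0 0 0 0 -1" --pt "0 0 0 0 -1"

```text
clock: 5.15
eef_pos: [0.4895, -0.3204, 0.1425]
tool_rot: [0.799, 0.602, 0.0, -0.0]
ft_force: [-0.1, 3.6, 3.2]
grip_width: 0.01
```

Request:
carry_out --pt "0 0 -0.03 0 -1" --pt "0 0 -0.06 0 -1" --pt "0 0 -0.12 0 -1" --pt "0 0 -0.2 0 -1" --pt "0 0 -0.3 0 -1" --pt "0 0 -0.4 0 -1" --pt "0 0 -0.5 0 -1" --pt "0 0 -0.6 0 -1" --pt "0 0 -0.7 0 -1" --pt "0 0 -0.8 0 -1" --pt "0 0 -0.88 0 -1" --pt "0 0 -0.94 0 -1" --pt "0 0 -0.98 0 -1" --pt "0 0 -1 0 -1" --pt "0 0 -1 0 -1" --pt "0 0 -1 0 -1"

```text
clock: 6.75
eef_pos: [0.4892, -0.3205, 0.2419]
tool_rot: [0.799, 0.602, -0.0, -0.0]
ft_force: [-0.1, 0.3, -4.6]
grip_width: 0.0099
```

```bash
python3 - <<'E'
from h import *
o=bot.get_obs();print(o['eef_pos'],o['ft_force'],o['ft_torque'],np.degrees(2*np.arctan2(o['tool_rot'][1],o['tool_rot'][0])))
a=imaging.camera('side')[:,:,::-1]; cv2.imwrite('pics/d2.png',a)
cv2.imwrite('pics/d2c.png',cv2.resize(a[130:350,180:420],None,fx=2.5,fy=2.5))
E
```

```text
[ 0.48915265 -0.32052569  0.24186036] [-0.09952231  0.31625581 -4.58263009] [-0.00468599 -0.05359255  0.04735652] 73.97596829482757
```

View pics/d2c.png

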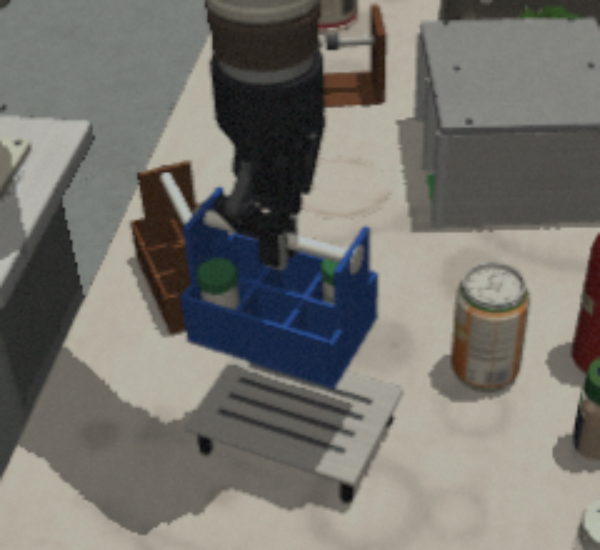

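The caddy is up and level with both vials in place, and the load is about 4.6 N. Next I carry it to the mouth of the bay.

Request:
carry_out --pt "0.03 -0.01 0 0 -1" --pt "0.1 -0.02 0 0 -1" --pt "0.22 -0.05 0 0 -1" --pt "0.37 -0.09 0 0 -1" --pt "0.53 -0.12 0 0 -1" --pt "0.7 -0.16 0 0 -1" --pt "0.88 -0.21 0 0 -1"

```text
clock: 7.5
eef_pos: [0.4936, -0.2283, 0.2425]
tool_rot: [0.799, 0.602, 0.0, 0.0]
ft_force: [0.5, 0.3, -3.7]
grip_width: 0.0099
```

Request:
carry_out --pt "0.18 -0.04 0 0 -1" --pt "0.36 -0.08 0 0 -1" --pt "0.54 -0.12 0 0 -1" --pt "0.72 -0.16 0 0 -1" --pt "0.88 -0.21 0 0 -1"

```text
clock: 8.0
eef_pos: [0.4975, -0.1376, 0.2425]
tool_rot: [0.798, 0.602, 0.0, 0.0]
ft_force: [0.4, 0.2, -4.0]
grip_width: 0.0102
```

Request:
carry_out --pt "0.18 -0.04 0 0 -1" --pt "0.36 -0.08 0 0 -1" --pt "0.54 -0.12 0 0 -1" --pt "0.72 -0.16 0 0 -1" --pt "0.88 -0.21 0 0 -1"

```text
clock: 8.5
eef_pos: [0.5014, -0.0473, 0.2426]
tool_rot: [0.798, 0.602, 0.0, 0.0]
ft_force: [-0.2, -0.5, -3.2]
grip_width: 0.01
```

Request:
carry_out --pt "0.17 -0.04 0 0 -1" --pt "0.34 -0.08 0 0 -1" --pt "0.5 -0.12 0 0 -1" --pt "0.64 -0.15 0 0 -1" --pt "0.76 -0.18 0 0 -1" --pt "0.84 -0.2 0 0 -1" --pt "0.88 -0.21 0 0 -1" --pt "0.88 -0.21 0 -0.02 -1" --pt "0.88 -0.21 0 -0.05 -1" --pt "0.88 -0.21 0 -0.09 -1" --pt "0.88 -0.21 0 -0.13 -1" --pt "0.88 -0.21 0 -0.17 -1" --pt "0.88 -0.21 0 -0.21 -1" --pt "0.88 -0.21 0 -0.25 -1" --pt "0.88 -0.21 0 -0.28 -1" --pt "0.88 -0.21 0 -0.291 -1" --pt "0.88 -0.21 0 -0.291 -1" --pt "0.88 -0.21 0 -0.291 -1" --pt "0.88 -0.21 0 -0.291 -1"

```text
clock: 10.4
eef_pos: [0.5058, 0.0408, 0.2423]
tool_rot: [0.642, 0.767, -0.0, 0.0]
ft_force: [0.1, 1.0, -3.3]
grip_width: 0.01
```

```bash
cat > st.py <<'E'
from h import *
import sys
np.set_printoptions(precision=4,suppress=True)
o=bot.get_obs();p=o['eef_pos'];yw=2*np.arctan2(o['tool_rot'][1],o['tool_rot'][0])
a=np.radians(10.2);d=p[:2]-[.576,.106];rx=d@[np.cos(a),np.sin(a)];ry=d@[-np.sin(a),np.cos(a)]
print('t',o['clock'],'p',p,'yaw',np.degrees(yw),'rack',rx,ry,'bayY',ry+.0525,'F',o['ft_force'],'Frx',o['ft_force'][:2]@[np.cos(a),np.sin(a)],'M',o['ft_torque'],o['grip_width'])
for n in sys.argv[2:]:
    cv2.imwrite(f'pics/{n}{sys.argv[1]}.png',imaging.camera(n)[:,:,::-1])
E
python3 st.py 3 wrist scene side
```

```text
t 10.4 p [0.5058 0.0408 0.2423] yaw 100.13202442231768 rack -0.0806708138109888 -0.05171893809341712 bayY 0.0007810619065828778 F [ 0.0805  1.0229 -3.258 ] Frx 0.26039258226583945 M [ 0.0214  0.006  -0.0421] 0.010016845586406378
```

View pics/wrist3.png

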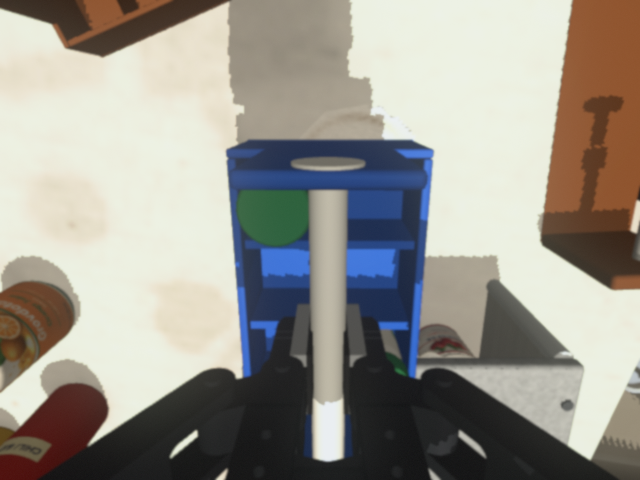

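View pics/scene3.png

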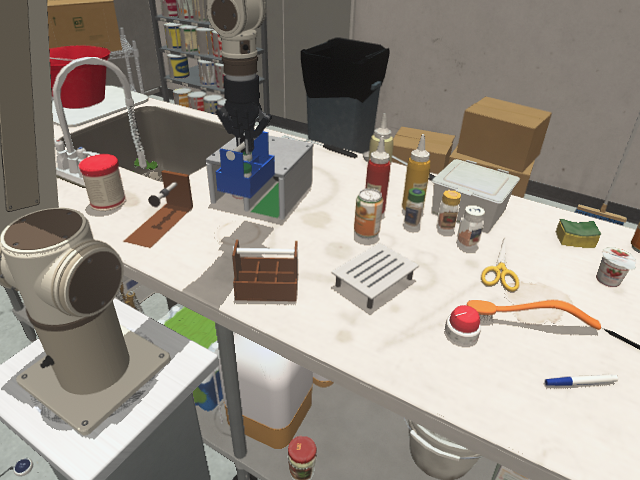

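Request:
carry_out --pt "0 0 0.04 0 -1" --pt "0 0 0.12 0 -1" --pt "0 0 0.24 0 -1" --pt "0 0 0.37 0 -1" --pt "0 0 0.5 0 -1" --pt "0 0 0.63 0 -1" --pt "0 0 0.76 0 -1" --pt "0 0 0.88 0 -1" --pt "0 0 0.96 0 -1" --pt "0 0 1 0 -1" --pt "0 0 1 0 -1"

```text
clock: 11.65
eef_pos: [0.5054, 0.0408, 0.1417]
tool_rot: [0.642, 0.767, -0.0, -0.0]
ft_force: [0.1, 0.6, -2.9]
grip_width: 0.01
```

Request:
carry_out --pt "0 0 0.06 0 -1" --pt "0 0 0.14 0 -1" --pt "0 0 0.22 0 -1" --pt "0 0 0.28 0 -1" --pt "0 0 0.32 0 -1" --pt "0 0 0.34 0 -1" --pt "0 0 0.34 0 -1" --pt "0 0 0.34 0 -1"

```text
clock: 12.45
eef_pos: [0.506, 0.0409, 0.1085]
tool_rot: [0.642, 0.767, 0.0, 0.0]
ft_force: [0.4, -0.3, -3.9]
grip_width: 0.0101
```

```bash
python3 st.py 4 wrist scene side; python3 -c "
from h import *
crop('pics/scene4.png','pics/s4c.png',190,110,140,130,5)
crop('pics/side4.png','pics/d4c.png',260,110,190,130,4)"
```

```text
t 12.45 p [0.506  0.0409 0.1085] yaw 100.16554850338069 rack -0.08045830967284624 -0.05166796223333837 bayY 0.0008320377666616308 F [ 0.4482 -0.3171 -3.9163] Frx 0.38499037105769557 M [ 0.0148  0.0117 -0.0143] 0.010103748393983508
```

View pics/s4c.png

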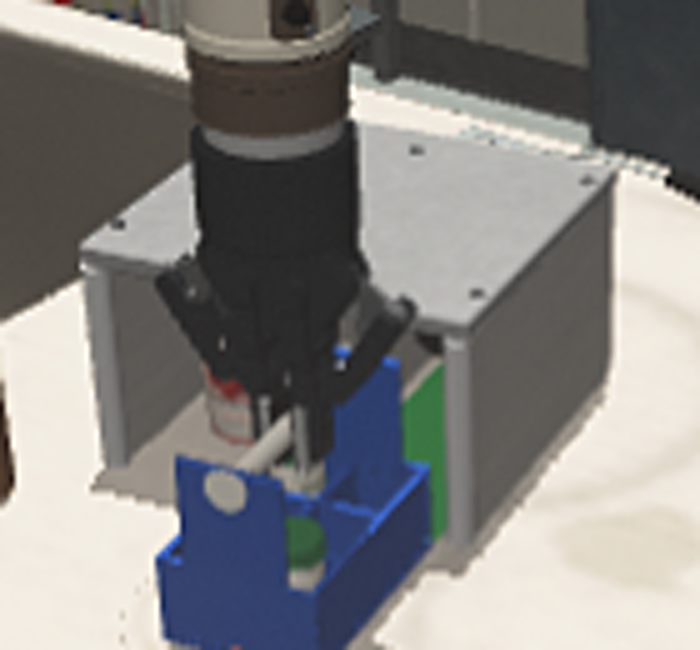

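View pics/d4c.png

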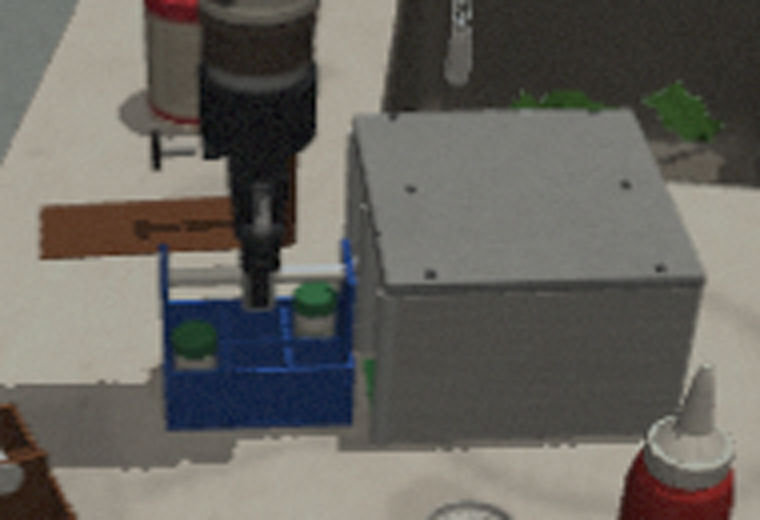

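View pics/wrist4.png

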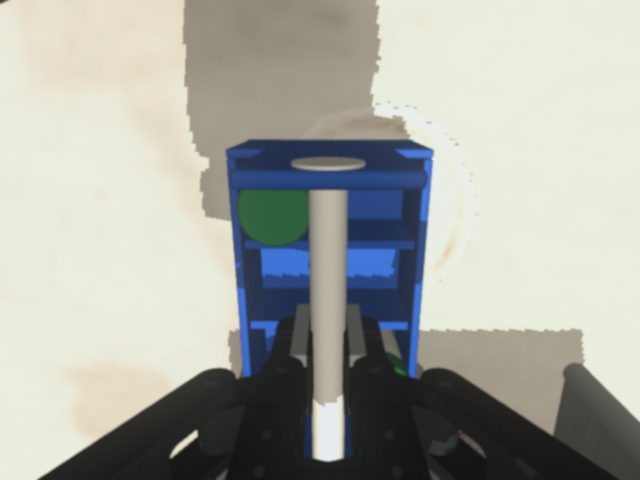

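Request:
carry_out --pt "0 0 0.02 0 -1" --pt "0 0 0.04 0 -1" --pt "0 0 0.05 0 -1" --pt "0 0 0.055 0 -1" --pt "0 0 0.055 0 -1" --pt "0 0 0.055 0 -1"

```text
clock: 13.2
eef_pos: [0.5058, 0.0409, 0.1028]
tool_rot: [0.642, 0.767, 0.0, 0.0]
ft_force: [-0.2, -0.2, -3.7]
grip_width: 0.0101
```

```bash
python3 st.py 5
```

```text
t 13.2 p [0.5058 0.0409 0.1028] yaw 100.16436407879038 rack -0.08063887042837435 -0.051667159079312776 bayY 0.0008328409206872223 F [-0.1678 -0.2124 -3.7464] Frx -0.2027369374128709 M [-0.0332 -0.0046 -0.0409] 0.010080355833386068
```

Request:
carry_out --pt "0 0 0.005 0 -1" --pt "0 0 0.01 0 -1" --pt "0 0 0.015 0 -1" --pt "0 0 0.015 0 -1"

```text
clock: 13.6
eef_pos: [0.5059, 0.0415, 0.1022]
tool_rot: [0.642, 0.767, 0.001, -0.0]
ft_force: [-2.6, 2.5, 5.9]
grip_width: 0.0101
```

Request:
carry_out --pt "0 0 -0.008 0 -1" --pt "-0.006 0.03 -0.008 0 -1" --pt "-0.006 0.06 -0.008 0 -1" --pt "-0.006 0.1 -0.008 0 -1" --pt "-0.006 0.14 -0.008 0 -1" --pt "-0.006 0.18 -0.008 0 -1" --pt "-0.006 0.22 -0.008 0 -1" --pt "-0.006 0.25 -0.008 0 -1" --pt "-0.006 0.25 -0.008 0 -1"

```text
clock: 14.5
eef_pos: [0.5316, 0.0449, 0.1021]
tool_rot: [0.642, 0.767, 0.001, 0.0]
ft_force: [-0.6, 0.7, 0.4]
grip_width: 0.0104
```

```bash
python3 st.py 6 scene side; python3 -c "
from h import *
crop('pics/scene6.png','pics/s6c.png',190,110,140,130,5)
crop('pics/side6.png','pics/d6c.png',260,110,190,130,4)"
```

```text
t 14.5 p [0.5316 0.0449 0.1021] yaw 100.17092074839887 rack -0.05452836613602808 -0.052287859946460034 bayY 0.00021214005353996368 F [-0.6134  0.7066  0.3621] Frx -0.47860254317110246 M [0.0069 0.1118 0.0223] 0.010372590956910026
```

View pics/s6c.png

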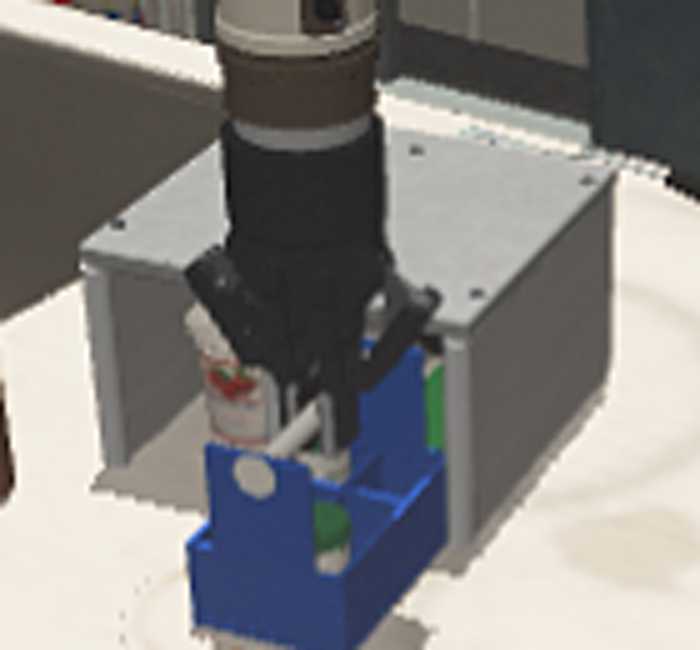

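The caddy's far end is between the walls and the side forces are small. I continue sliding.

Request:
carry_out --pt "0 0.03 0 0 -1" --pt "0 0.06 0 0 -1" --pt "0 0.1 0 0 -1" --pt "0 0.14 0 0 -1" --pt "0 0.18 0 0 -1" --pt "0 0.22 0 0 -1" --pt "0 0.26 0 0 -1" --pt "0 0.29 0 0 -1" --pt "0 0.29 0 0 -1"

```text
clock: 15.5
eef_pos: [0.5599, 0.05, 0.1021]
tool_rot: [0.642, 0.767, 0.001, 0.0]
ft_force: [-0.2, 0.5, -0.4]
grip_width: 0.01
```

```bash
python3 st.py 7 scene side; python3 -c "
from h import *
crop('pics/scene7.png','pics/s7c.png',190,110,140,130,4)
crop('pics/side7.png','pics/d7c.png',260,110,190,130,4)"
```

```text
t 15.5 p [0.5599 0.05   0.1021] yaw 100.17168403751239 rack -0.025712399154610266 -0.052255968279783606 bayY 0.0002440317202163922 F [-0.1854  0.546  -0.3899] Frx -0.08580746196573183 M [0.0335 0.0588 0.0109] 0.010000674887002186
```

View pics/s7c.png

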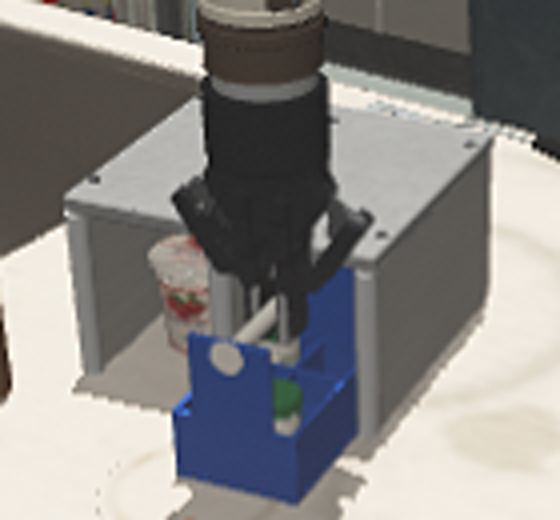

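View pics/d7c.png

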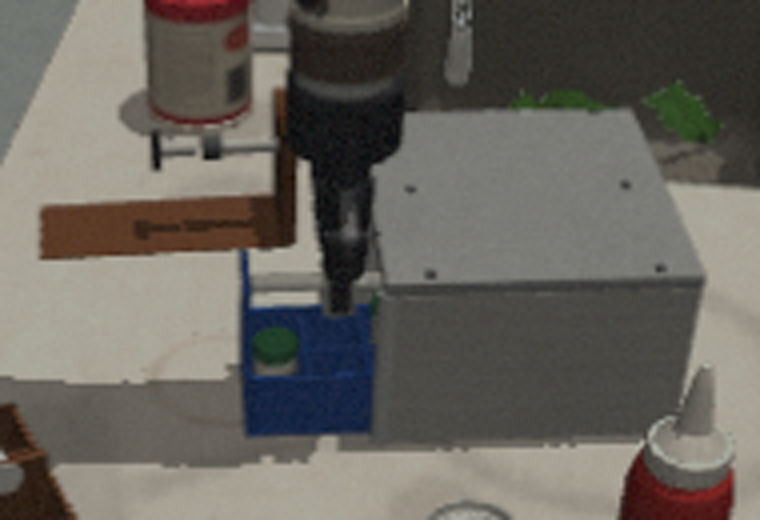

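Next I release the bar, lift off, move back behind the near end, shut the fingers and lower to the pushing height.

Request:
carry_out --pt "0 0 0 0 0" --pt "0 0 0 0 0" --pt "0 0 0 0 0" --pt "0 0 0 0 0" --pt "0 0 0 0 0" --pt "0 0 0 0 0" --pt "0 0 0 0 0"

```text
clock: 16.3
eef_pos: [0.559, 0.0498, 0.1021]
tool_rot: [0.642, 0.767, 0.0, 0.0]
ft_force: [0.6, -0.2, 0.5]
grip_width: 0.0427
```

Request:
carry_out --pt "0 0 -0.05 0 0" --pt "0 0 -0.15 0 0" --pt "0 0 -0.35 0 0" --pt "0 0 -0.6 0 0" --pt "0 0 -0.8 0 0" --pt "0 0 -0.8 0 0" --pt "0 -0.2 -0.8 0 0" --pt "0 -0.5 -0.8 0 -1" --pt "0 -0.8 -0.8 0 -1" --pt "0 -0.95 -0.8 0 -1" --pt "0 -0.95 -0.8 0 -1" --pt "0 -0.95 -0.8 0 -1" --pt "0 -0.95 -0.8 0 -1"

```text
clock: 17.6
eef_pos: [0.4666, 0.0332, 0.1822]
tool_rot: [0.642, 0.767, 0.0, 0.0]
ft_force: [0.5, -0.1, 0.7]
grip_width: -0.0001
```

```bash
python3 st.py 8 scene side wrist; python3 -c "
from h import *
crop('pics/scene8.png','pics/s8c.png',190,110,140,130,4)
crop('pics/side8.png','pics/d8c.png',260,110,190,130,4)"
```

```text
t 17.6 p [0.4666 0.0332 0.1822] yaw 100.16937623396828 rack -0.1205777430146365 -0.05227480401032538 bayY 0.00022519598967461751 F [ 0.5219 -0.0983  0.7318] Frx 0.49620299036386684 M [ 0.0111 -0.0492  0.0223] -5.465805172472689e-05
```

View pics/s8c.png

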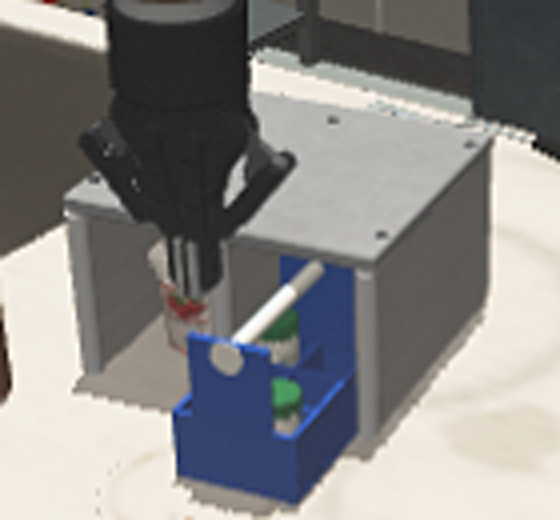

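View pics/d8c.png

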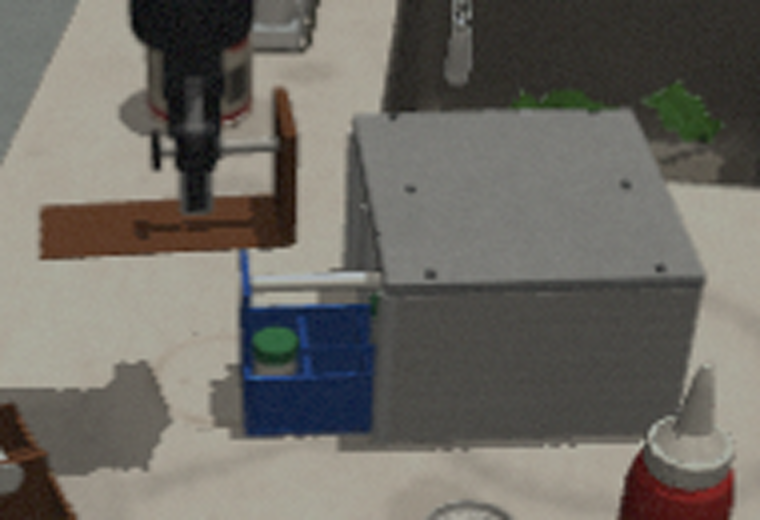

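View pics/wrist8.png

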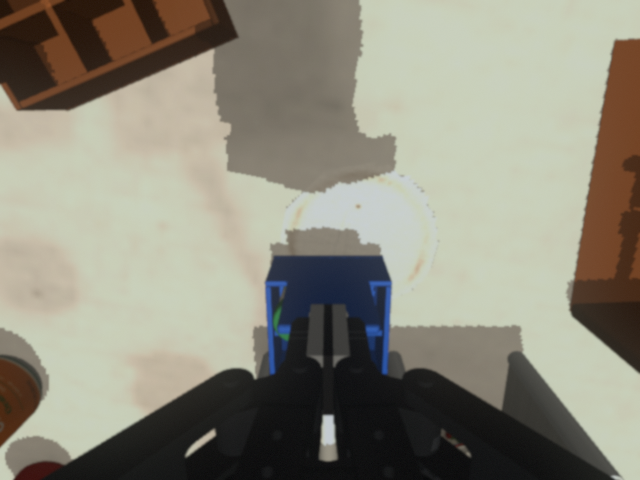

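```bash
python3 - <<'E'
from h import *
W=imaging.camera_model('wrist')
a=np.radians(10.2)
for p,z in [((277,256),0),((386,256),0),((266,282),.05),((391,282),.05)]:
    d=onz(W,p,z)[:2]-[.576,.106];print(d@[np.cos(a),np.sin(a)],d@[-np.sin(a),np.cos(a)]+.0525)
E
```

```text
-0.0896969728689376 -0.03926377588218958
-0.08955744722161502 0.04732821627245996
-0.0896468078548697 -0.040778846730519965
-0.08950804602917892 0.043855297213079195
```

The near end stands at rack x of about -0.090 and the finger front at about -0.110. I descend, then approach slowly.

Request:
carry_out --pt "0 0 0.2 0 -1" --pt "0 0 0.4 0 -1" --pt "0 0 0.6 0 -1" --pt "0 0 0.75 0 -1" --pt "0 0 0.85 0 -1" --pt "0 0 0.86 0 -1" --pt "0 0 0.86 0 -1" --pt "0 0.05 0.86 0 -1" --pt "0 0.1 0.86 0 -1" --pt "0 0.14 0.86 0 -1" --pt "0 0.16 0.86 0 -1" --pt "0 0.16 0.86 0 -1"

```text
clock: 18.95
eef_pos: [0.4818, 0.036, 0.0963]
tool_rot: [0.642, 0.767, 0.0, 0.0]
ft_force: [-0.3, -0.5, 0.4]
grip_width: 0.0004
```

Request:
carry_out --pt "0 0.02 0 0 -1" --pt "0 0.04 0 0 -1" --pt "0 0.06 0 0 -1" --pt "0 0.08 0 0 -1" --pt "0 0.08 0 0 -1"

```text
clock: 19.45
eef_pos: [0.4892, 0.0373, 0.0959]
tool_rot: [0.642, 0.767, -0.0, -0.0]
ft_force: [-1.2, -0.4, -0.6]
grip_width: -0.0003
```

```bash
python3 st.py 9
```

```text
t 19.45 p [0.4892 0.0373 0.0959] yaw 100.16744124294549 rack -0.09762034997327802 -0.05223899090449563 bayY 0.00026100909550436785 F [-1.1781 -0.3792 -0.612 ] Frx -1.2266039725784283 M [-0.0621  0.2587  0.0005] -0.0002930438105505883
```

Request:
carry_out --pt "0 0.03 0 0 -1" --pt "0 0.06 0 0 -1" --pt "0 0.09 0 0 -1" --pt "0 0.12 0 0 -1" --pt "0 0.15 0 0 -1" --pt "0 0.18 0 0 -1" --pt "0 0.2 0 0 -1" --pt "0 0.2 0 0 -1"

```text
clock: 20.25
eef_pos: [0.5095, 0.0409, 0.0962]
tool_rot: [0.642, 0.767, 0.0, 0.0]
ft_force: [-0.6, -0.2, 0.1]
grip_width: -0.0003
```

Request:
carry_out --pt "0 0.03 0 0 -1" --pt "0 0.06 0 0 -1" --pt "0 0.09 0 0 -1" --pt "0 0.12 0 0 -1" --pt "0 0.15 0 0 -1" --pt "0 0.18 0 0 -1" --pt "0 0.2 0 0 -1" --pt "0 0.2 0 0 -1"

```text
clock: 21.05
eef_pos: [0.5292, 0.0445, 0.0961]
tool_rot: [0.642, 0.767, 0.0, 0.0]
ft_force: [-1.4, 0.3, -0.2]
grip_width: -0.0002
```

```bash
python3 st.py 10 scene side; python3 -c "
from h import *
crop('pics/scene10.png','pics/s10c.png',190,110,140,130,4)
crop('pics/side10.png','pics/d10c.png',260,110,190,130,4)"
```

```text
t 21.05 p [0.5292 0.0445 0.0961] yaw 100.16941719047233 rack -0.056992185344578325 -0.05227251958754709 bayY 0.0002274804124529073 F [-1.3694  0.2553 -0.1688] Frx -1.3025189090685791 M [-0.0247  0.2035  0.0236] -0.00021356674533525003
```

View pics/s10c.png

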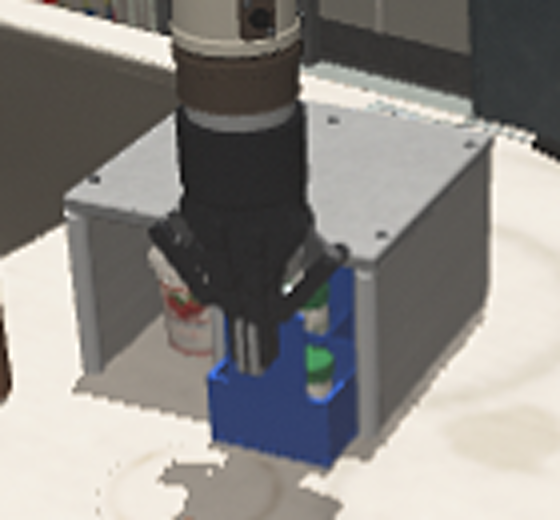

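View pics/d10c.png

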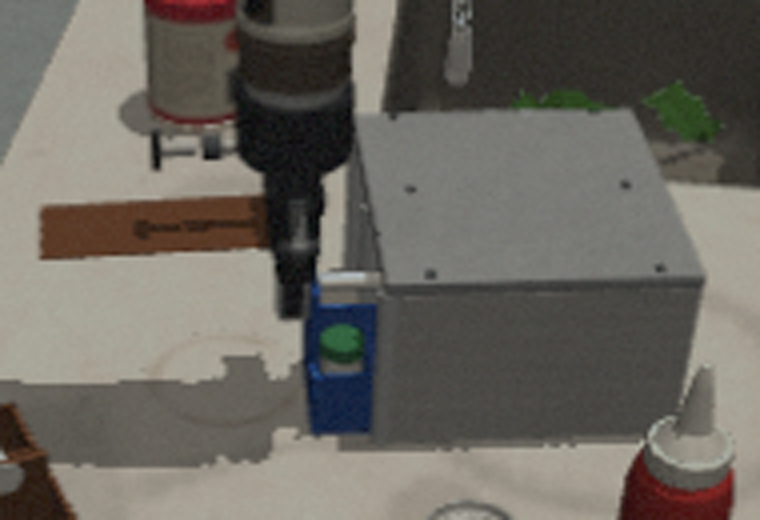

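Request:
carry_out --pt "0 0.01 0 0 -1" --pt "0 0.02 0 0 -1" --pt "0 0.03 0 0 -1" --pt "0 0.04 0 0 -1" --pt "0 0.04 0 0 -1"

```text
clock: 21.65
eef_pos: [0.5326, 0.0451, 0.0961]
tool_rot: [0.642, 0.767, 0.0, 0.0]
ft_force: [-2.2, -0.2, 1.3]
grip_width: 0.0002
```

Request:
carry_out --pt "0 0.01 0 0 -1" --pt "0 0.02 0 0 -1" --pt "0 0.02 0 0 -1"

```text
clock: 21.95
eef_pos: [0.5347, 0.0455, 0.096]
tool_rot: [0.642, 0.767, 0.0, 0.0]
ft_force: [-1.2, 0.6, 0.2]
grip_width: -0.0002
```

Request:
carry_out --pt "0 0.01 0 0 -1" --pt "0 0.02 0 0 -1" --pt "0 0.02 0 0 -1"

```text
clock: 22.25
eef_pos: [0.5367, 0.0458, 0.0961]
tool_rot: [0.642, 0.767, 0.0, 0.0]
ft_force: [-0.7, 0.4, 0.6]
grip_width: -0.0001
```

Request:
carry_out --pt "0 0.01 0 0 -1" --pt "0 0.02 0 0 -1" --pt "0 0.02 0 0 -1"

```text
clock: 22.55
eef_pos: [0.538, 0.046, 0.0961]
tool_rot: [0.642, 0.767, -0.0, -0.0]
ft_force: [-4.1, -1.0, 3.1]
grip_width: 0.0003
```

Request:
carry_out --pt "0 0 0 0 -1" --pt "0 0 0 0 -1"

```text
clock: 22.75
eef_pos: [0.538, 0.046, 0.0961]
tool_rot: [0.642, 0.767, -0.0, -0.0]
ft_force: [-4.1, -0.2, 3.0]
grip_width: -0.0004
```

Request:
carry_out --pt "0 0.01 0 0 -1" --pt "0 0.01 0 0 -1" --pt "0 0.01 0 0 -1"

```text
clock: 23.05
eef_pos: [0.5388, 0.0462, 0.0961]
tool_rot: [0.642, 0.767, -0.0, -0.0]
ft_force: [-5.1, -1.4, 2.1]
grip_width: -0.0
```

Request:
carry_out --pt "0 0.01 0 0 -1" --pt "0 0.01 0 0 -1" --pt "0 0.01 0 0 -1"

```text
clock: 23.35
eef_pos: [0.5394, 0.0463, 0.096]
tool_rot: [0.642, 0.767, -0.001, -0.001]
ft_force: [-6.6, -1.5, 5.0]
grip_width: -0.0
```

```bash
python3 st.py 11 scene side; python3 -c "
from h import *
crop('pics/scene11.png','pics/s11c.png',200,140,120,110,5)
crop('pics/side11.png','pics/d11c.png',290,140,120,100,5)"
```

```text
t 23.35 p [0.5394 0.0463 0.096 ] yaw 100.16018809907955 rack -0.04660826056931848 -0.052293987435821344 bayY 0.00020601256417865366 F [-6.5623 -1.4986  4.9622] Frx -6.723976530012841 M [-0.2437  1.1005  0.0252] -4.363512582481989e-05
```

View pics/s11c.png

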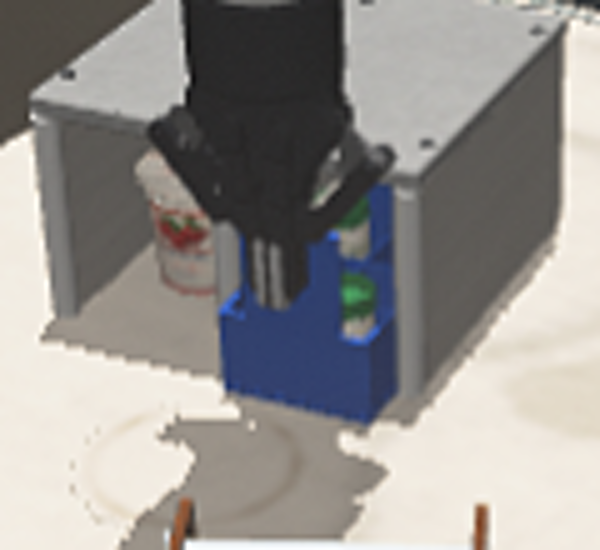

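View pics/d11c.png

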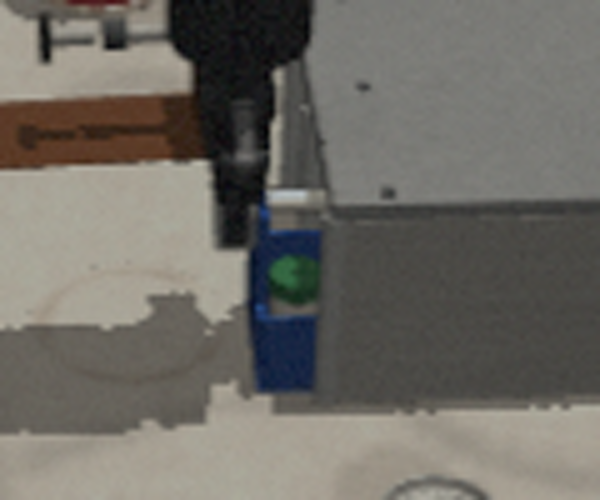

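Contact is clear: the force rises about 1 N per mm, to 6.7 N. Next I ease off gently.

Request:
carry_out --pt "0 -0.005 0 0 -1" --pt "0 -0.01 0 0 -1" --pt "0 -0.01 0 0 -1" --pt "0 -0.01 0 0 -1"

```text
clock: 23.85
eef_pos: [0.5394, 0.0463, 0.0961]
tool_rot: [0.642, 0.767, -0.0, 0.0]
ft_force: [-2.8, -0.6, 1.7]
grip_width: -0.0004
```

Request:
carry_out --pt "0 -0.005 0 0 -1" --pt "0 -0.01 0 0 -1" --pt "0 -0.01 0 0 -1" --pt "0 -0.01 0 0 -1"

```text
clock: 24.25
eef_pos: [0.5392, 0.0463, 0.0964]
tool_rot: [0.642, 0.767, 0.001, 0.001]
ft_force: [0.4, -0.4, 0.1]
grip_width: 0.0003
```

Request:
carry_out --pt "0 -0.005 0 0 -1" --pt "0 -0.01 0 0 -1" --pt "0 -0.01 0 0 -1" --pt "0 -0.01 0 0 -1"

```text
clock: 24.65
eef_pos: [0.5374, 0.0459, 0.0962]
tool_rot: [0.642, 0.767, 0.0, 0.0]
ft_force: [0.2, -0.4, 0.2]
grip_width: 0.0
```

```bash
python3 st.py 12 wrist; python3 -c "
from h import *
print(imaging.camera_model('wrist')['eye'])
crop('pics/wrist12.png','pics/w12c.png',140,100,400,300,2)"
```

```text
t 24.65 p [0.5374 0.0459 0.0962] yaw 100.16321218739942 rack -0.048621239047746706 -0.05228349361147813 bayY 0.0002165063885218657 F [ 0.1795 -0.4446  0.1818] Frx 0.09796728549763406 M [-0.0114  0.0133  0.0229] 6.844950211601814e-06
[0.457068   0.03231359 0.21517612]
```

View pics/w12c.png

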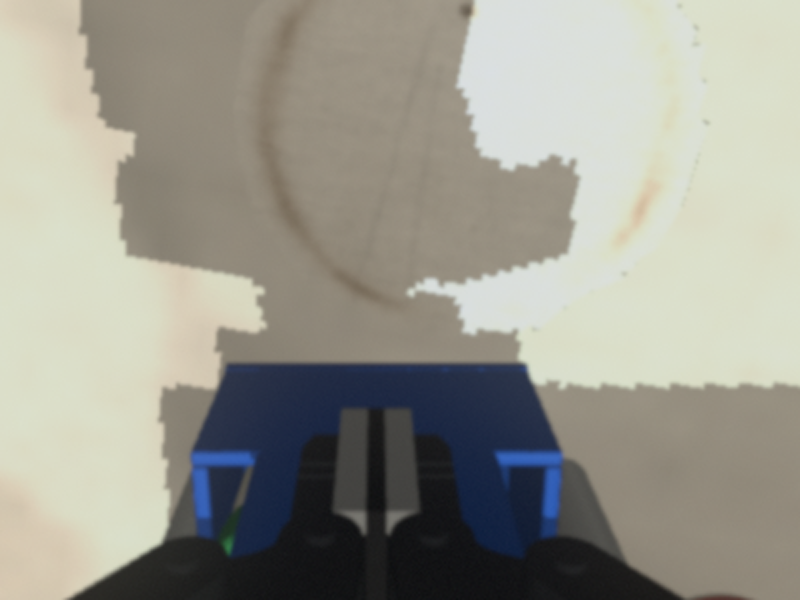

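```bash
cat > cad.py <<'E'
from h import *
import sys
# near-end edges of the caddy from a wrist picture: blue rows in outer columns
W=imaging.camera_model('wrist');n=sys.argv[1]
im=cv2.cvtColor(imaging.camera('wrist'),cv2.COLOR_RGB2BGR);cv2.imwrite(f'pics/wrist{n}.png',im)
hsv=cv2.cvtColor(im,cv2.COLOR_BGR2HSV);m=(hsv[:,:,0]>105)&(hsv[:,:,0]<130)&(hsv[:,:,1]>150)
v=hsv[:,:,2].astype(int);a=np.radians(10.2)
f=lambda p,z:(lambda d:np.round([d@[np.cos(a),np.sin(a)],d@[-np.sin(a),np.cos(a)]+.0525],4))(onz(W,p,z)[:2]-[.576,.106])
for c in (262,275,385,396):
    r=np.where(m[:,c])[0]; r0=r.min(); br=[y for y in r if v[y,c]>170]
    print(c,'bottom',r0,f((c,r0-.5),0),'top50',br[0] if br else None, f((c,br[0]-.5),.05) if br else '')
for y in (300,):
    c=np.where(m[y])[0];print('row',y,c.min(),c.max())
E
python3 cad.py 13; python3 st.py 13
```

```text
262 bottom 325 [-0.0055 -0.0386] top50 328 [-0.0329 -0.0295]
275 bottom 333 [-0.    -0.031] top50 None 
385 bottom 324 [-0.0061  0.0354] top50 None 
396 bottom 324 [-0.0061  0.042 ] top50 327 [-0.0333  0.0326]
t 24.75 p [0.5374 0.046  0.0961] yaw 100.16668023627197 rack -0.04862227043913323 -0.05226031602651747 bayY 0.00023968397348252818 F [ 0.2738 -0.2137 -0.254 ] Frx 0.23164289071655816 M [ 0.0156 -0.0543  0.0031] 0.0004558126343635454Traceback (most recent call last):
  File "cad.py", line 13, in <module>
    c=np.where(m[y])[0];print('row',y,c.min(),c.max())
                                      ~~~~~^^
    return umr_minimum(a, axis, None, out, keepdims, initial, where)
ValueError: zero-size array to reduction operation minimum which has no identity
```

```bash
sed -i 's/(hsv\[:,:,0\]>105)&(hsv\[:,:,0\]<130)&(hsv\[:,:,1\]>150)/(hsv[:,:,0]>100)\&(hsv[:,:,0]<135)\&(hsv[:,:,1]>110)/' cad.py; python3 -c "
import cv2;im=cv2.imread('pics/wrist13.png');h=cv2.cvtColor(im,cv2.COLOR_BGR2HSV);print(h[270:340:4,262].tolist())"; python3 cad.py 14
```

```text
[[20, 38, 136], [19, 36, 134], [19, 36, 133], [113, 54, 80], [112, 105, 75], [111, 101, 71], [112, 106, 70], [111, 109, 70], [111, 113, 70], [112, 117, 70], [112, 120, 70], [112, 120, 70], [111, 124, 70], [112, 124, 70], [110, 175, 143], [110, 183, 181], [110, 129, 91], [20, 10, 73]]
262 bottom 284 [-0.0325 -0.0372] top50 328 [-0.0329 -0.0295]
275 bottom 283 [-0.0331 -0.0296] top50 None 
385 bottom 284 [-0.0324  0.0343] top50 None 
396 bottom 284 [-0.0324  0.0407] top50 327 [-0.0334  0.0326]
row 300 264 403
```

Request:
carry_out --pt "0 0.01 0 0 -1" --pt "0 0.02 0 0 -1" --pt "0 0.02 0 0 -1"

```text
clock: 25.1
eef_pos: [0.5394, 0.0463, 0.0961]
tool_rot: [0.642, 0.767, -0.0, -0.0]
ft_force: [-0.4, 1.2, 0.4]
grip_width: 0.0
```

```bash
python3 st.py 0
```

```text
t 25.1 p [0.5394 0.0463 0.0961] yaw 100.1665863691672 rack -0.04661191897600312 -0.052258271565263394 bayY 0.00024172843473660444 F [-0.4306  1.2457  0.3809] Frx -0.20320829794622924 M [-0.0505  0.0448 -0.0517] 2.131667589768825e-05
```

Request:
carry_out --pt "0 0.01 0 0 -1" --pt "0 0.01 0 0 -1" --pt "0 0.01 0 0 -1"

```text
clock: 25.4
eef_pos: [0.5394, 0.0463, 0.0959]
tool_rot: [0.642, 0.767, -0.001, -0.001]
ft_force: [-5.3, -1.5, 2.6]
grip_width: 0.0002
```

```bash
python3 st.py 0
```

```text
t 25.4 p [0.5394 0.0463 0.0959] yaw 100.16251813602454 rack -0.04658127395590355 -0.05225399373272765 bayY 0.0002460062672723501 F [-5.3257 -1.4529  2.6369] Frx -5.49886695538831 M [-0.1531  0.8493 -0.0112] 0.0002288430753906848
```

Request:
carry_out --pt "0 0.01 0 0 -1" --pt "0 0.01 0 0 -1" --pt "0 0.01 0 0 -1"

```text
clock: 25.7
eef_pos: [0.5395, 0.0463, 0.0959]
tool_rot: [0.642, 0.767, -0.001, -0.001]
ft_force: [-6.8, -1.6, 5.0]
grip_width: 0.0
```

```bash
python3 st.py 0
```

```text
t 25.7 p [0.5395 0.0463 0.0959] yaw 100.15483785210368 rack -0.04648204029031579 -0.0522830748373022 bayY 0.00021692516269779943 F [-6.8268 -1.5952  4.9858] Frx -7.001365235715728 M [-0.2435  1.2403 -0.0244] 2.4411212049736413e-05
```

The force stops at exactly the same TCP position each time and rises too stiffly for a sprung buffer. The gripper may be touching the rack's front instead of the caddy touching the buffer. To tell which, I back off, raise the tool 9 mm and probe again.

Request:
carry_out --pt "0 -0.02 0 0 -1" --pt "0 -0.05 0 0 -1" --pt "0 -0.05 -0.03 0 -1" --pt "0 -0.05 -0.06 0 -1" --pt "0 -0.05 -0.09 0 -1" --pt "0 -0.05 -0.09 0 -1"

```text
clock: 26.3
eef_pos: [0.5371, 0.0459, 0.1059]
tool_rot: [0.642, 0.767, 0.001, 0.001]
ft_force: [1.0, 0.0, 0.3]
grip_width: 0.0003
```

Request:
carry_out --pt "0 0.01 0 0 -1" --pt "0 0.02 0 0 -1" --pt "0 0.03 0 0 -1" --pt "0 0.03 0 0 -1"

```text
clock: 26.7
eef_pos: [0.5394, 0.0463, 0.105]
tool_rot: [0.642, 0.767, -0.0, -0.0]
ft_force: [0.7, -0.6, -0.7]
grip_width: 0.0002
```

Request:
carry_out --pt "0 0.01 0 0 -1" --pt "0 0.01 0 0 -1" --pt "0 0.01 0 0 -1"

```text
clock: 27.0
eef_pos: [0.5395, 0.0463, 0.1049]
tool_rot: [0.642, 0.767, -0.001, -0.001]
ft_force: [-3.7, -0.7, 2.4]
grip_width: 0.0
```

Request:
carry_out --pt "0 0.01 0 0 -1" --pt "0 0.01 0 0 -1" --pt "0 0.01 0 0 -1"

```text
clock: 27.3
eef_pos: [0.5395, 0.0463, 0.1049]
tool_rot: [0.642, 0.767, -0.001, -0.001]
ft_force: [-7.2, -0.9, 4.0]
grip_width: 0.0002
```

Request:
carry_out --pt "0 0.01 0 0 -1" --pt "0 0.01 0 0 -1" --pt "0 0.01 0 0 -1"

```text
clock: 27.6
eef_pos: [0.54, 0.0464, 0.1049]
tool_rot: [0.642, 0.767, -0.002, -0.001]
ft_force: [-7.8, -1.6, 4.9]
grip_width: 0.0005
```

```bash
python3 st.py 0; python3 cad.py 15
```

```text
t 27.6 p [0.54   0.0464 0.1049] yaw 100.15585053537228 rack -0.045978257526022706 -0.05230806028189977 bayY 0.0001919397181002272 F [-7.7543 -1.5813  4.8694] Frx -7.911766784468107 M [-0.3144  1.4476  0.0023] 0.00048308897147784083
262 bottom 298 [-0.0171 -0.0393] top50 315 [-0.0326 -0.0308]
275 bottom 275 [-0.0323 -0.0307] top50 None 
385 bottom 275 [-0.0322  0.0353] top50 None 
396 bottom 275 [-0.0322  0.0419] top50 314 [-0.033   0.0338]
row 300 258 408
```

Request:
carry_out --pt "0 0.01 0 0 -1" --pt "0 0.01 0 0 -1" --pt "0 0.01 0 0 -1"

```text
clock: 27.95
eef_pos: [0.5406, 0.0465, 0.1049]
tool_rot: [0.642, 0.767, -0.002, -0.002]
ft_force: [-8.6, -1.6, 5.8]
grip_width: 0.0002
```

```bash
python3 st.py 0; python3 cad.py 16
```

```text
t 27.95 p [0.5406 0.0465 0.1049] yaw 100.15033395822475 rack -0.04541269308527391 -0.05232581963104231 bayY 0.0001741803689576868 F [-8.6491 -1.5539  5.8323] Frx -8.787545581838902 M [-0.3888  1.578   0.0626] 0.0001616584288939853
262 bottom 276 [-0.0312 -0.0385] top50 315 [-0.032  -0.0308]
275 bottom 275 [-0.0318 -0.0307] top50 None 
385 bottom 275 [-0.0317  0.0353] top50 None 
396 bottom 275 [-0.0317  0.0419] top50 315 [-0.0319  0.0338]
row 300 259 408
```

Past that point the caddy moves further at about 1.6 N/mm (spring plus friction) and stays square and level. So it is the sprung buffer. Next I ease off slowly and check that the caddy holds.

Request:
carry_out --pt "0 -0.01 0 0 -1" --pt "0 -0.02 0 0 -1" --pt "0 -0.03 0 0 -1" --pt "0 -0.04 0 0 -1" --pt "0 -0.05 0 0 -1" --pt "0 -0.06 0 0 -1" --pt "0 -0.08 0 0 -1" --pt "0 -0.12 0 0 -1" --pt "0 -0.12 0 0 -1"

```text
clock: 28.9
eef_pos: [0.5309, 0.0448, 0.1051]
tool_rot: [0.642, 0.767, -0.0, -0.0]
ft_force: [-0.4, -1.0, 0.3]
grip_width: 0.0
```

```bash
python3 st.py 0; python3 cad.py 17
```

```text
t 28.9 p [0.5309 0.0448 0.1051] yaw 100.16756532902447 rack -0.05524463502922602 -0.052217729102224886 bayY 0.00028227089777511233 F [-0.4077 -1.0239  0.3407] Frx -0.5825741053058181 M [0.0357 0.0314 0.0684] 4.528427081879487e-06
262 bottom 309 [-0.0183 -0.0397] top50 331 [-0.0327 -0.0312]
275 bottom 294 [-0.0285 -0.0312] top50 None 
385 bottom 288 [-0.0324  0.0358] top50 None 
396 bottom 288 [-0.0324  0.0425] top50 330 [-0.0331  0.0344]
row 300 273 399
```

View pics/wrist17.png

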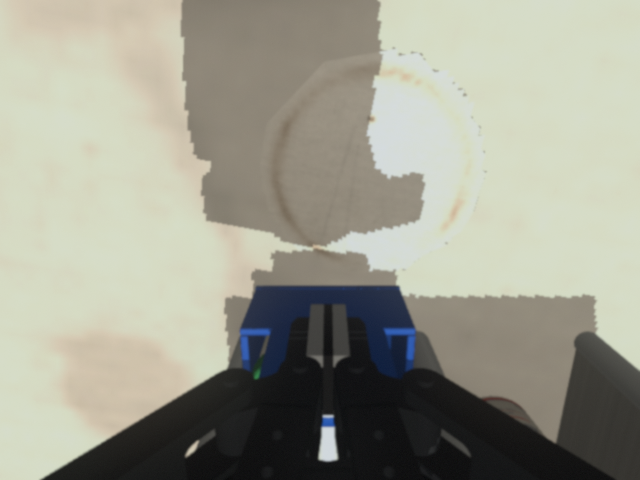

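The caddy relaxed by less than 1 mm, to -0.033, and is held against the buffer. I withdraw and make a final check of the scene.

Request:
carry_out --pt "0 -0.2 0 0 -1" --pt "0 -0.4 -0.1 0 -1" --pt "0 -0.6 -0.4 0 -1" --pt "0 -0.6 -0.8 0 -1" --pt "0 -0.6 -1 0 -1" --pt "0 -0.6 -1 0 -1"

```text
clock: 29.55
eef_pos: [0.4747, 0.0344, 0.2089]
tool_rot: [0.642, 0.767, 0.003, 0.003]
ft_force: [0.6, -0.9, -0.6]
grip_width: -0.0003
```

```bash
python3 st.py 20 scene side wrist; python3 -c "
from h import *
crop('pics/scene20.png','pics/s20c.png',200,110,230,150,3)
crop('pics/side20.png','pics/d20c.png',290,140,150,100,4)"
```

```text
t 29.55 p [0.4747 0.0344 0.2089] yaw 100.1622642560286 rack -0.11235906216735968 -0.05250698178843305 bayY -6.981788433051139e-06 F [ 0.5931 -0.9218 -0.5945] Frx 0.42051362766951933 M [-0.0173  0.0472  0.0086] -0.0003394963094310362
```

View pics/s20c.png

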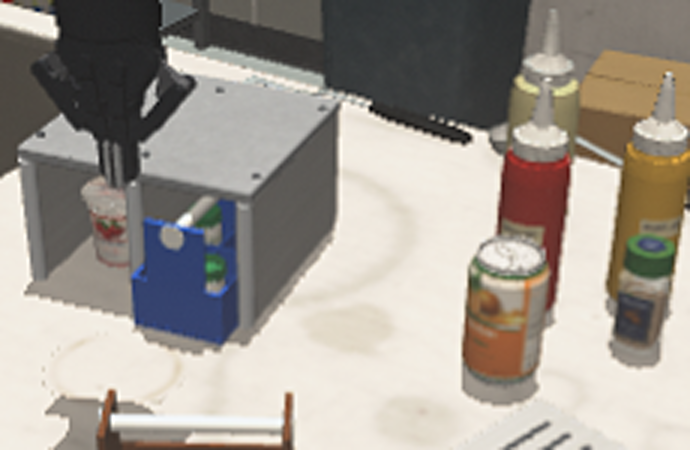

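View pics/d20c.png

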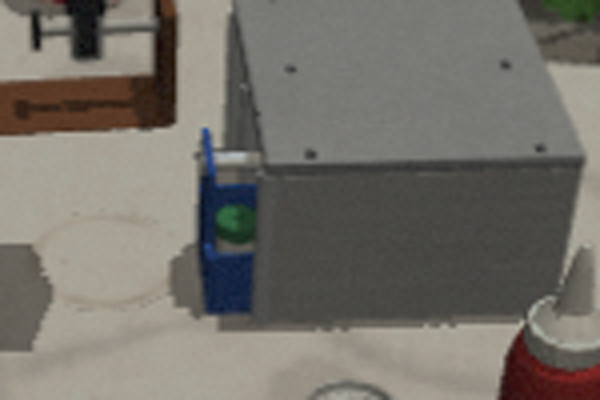

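The final pictures show the caddy flat in the green bay with both vials upright, and the pot and can where they were. I hand in the job.

```bash
python3 -c "
from workcell import order
print(order.job_done())"
```

```text
the job is handed in; nothing more can be done
None
```

I lifted the caddy by its bar, set it on the table at the mouth of the green (right) bay, and slid it in. After letting go of the bar, I pushed the near end with shut fingers until the buffer was felt, then backed off. The job was handed in at about 30 s of the 72 s.

**Last checks:**
- **Caddy:** in the last measurement, taken just after I backed off, its near end stood about 33 mm out from the roof. That puts its origin at about x = -0.038 in the bay frame. It was flat and square, about 1–2 mm off the centre line.
- **Vials and other items:** the final pictures show both vials upright in the caddy, and the pot and can where they were. I did not check the timer again after the first part of the carry; it was in place then, and the arm never went near it afterwards.
- **Push:** the peak was about 8.8 N at the wrist, well under the 25 N limit.

**Where the checks disagreed:**
- The force rose faster on the first contacts than a 0.9 N/mm spring would give, so I suspected the gripper was hitting the rack.
- I raised the tool 9 mm and probed again. Contact came at the same place, and beyond it the caddy moved with a slope of about 1.6 N/mm. I put the extra stiffness down to friction, so I judged it to be the buffer.
- After release the caddy sprang back only about 0.7 mm. I take this as still touching, but I had no direct reading of the contact force and could not see the buffer.

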